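Kit the parts of one weldment

ROBOT

A 6-joint arm with a two-finger parallel gripper is mounted at the origin on the work surface. World frame = base frame: x ahead of the robot, y to its left, z up, the work surface at z = 0. Lengths are in m, angles in rad, forces in N, time in s.
With the tool pointing down it reaches from about 0.35 to 0.8 m from the base axis. Payload 7.3 kg.
Tool frame: the origin (TCP) lies between the finger pads; the fingertips stand 25 mm ahead of it and the grasp point (between the pads) lies 6 mm ahead of it (r.tip_extent is the distance from the TCP to the fingertips, in m); z points along the fingers, y is the direction in which the jaws open and shut (so a half turn about z gives the same grasp; the last joint's range is limited). The gripper opens to 85 mm and grips with 20 to 120 N. Pads are 22 mm wide; open, the fingers measure 114 mm over their backs; the gripper's body (76 mm by 85 mm) begins 54 mm behind the grasp point. The pads swing forward as they close: fully open they stand 13 mm farther back than shut.
Start: joints at [1.074, 0.342, 1.524, -0, 1.275, -0.146], TCP at [0.18, 0.493, 0.256] pointing down, gripper open.
Joint ranges: [-2.53, 2.53], [-0.77, 2.02], [0.04, 2.7], [-1, 4.14], [0.28, 2.66], [-3.11, 3.11]. Speed limits (rad/s): [2.57, 2.57, 3.14, 3.14, 3.14, 3.14].

INTERFACE

Orientations are given as a unit quaternion [x, y, z, w].
In Python, from workcell import r, command_gripper, optics gives the robot as it stands. The module is installed in compiled form; this text tells all that it offers. Calls block until the motion is done:
- r.reach(position, orientation): joint-space move of the TCP to a pose.
- r.move_straight(position, orientation=None, speed=0.15, max_force=None): straight line of the TCP; orientation=None keeps the orientation; speed is the mean speed in m/s. With max_force (N) it stops when the force on the tool has changed by that much, and returns True; else False.
- r.movej(angles): joint-space move.
- command_gripper(opening, force=None): finger opening in m; force is the grip in N (None keeps the last); returns when the fingers have stopped.
- r.hold(seconds).
- r.solve_ik(position, orientation): joint angles nearest the present ones, or None.
- r.read_state(): the state.
- optics.get_image(name): name is "scene" or "top" or "wrist"; returns (picture, depth): 400x640x3 uint8, red, green, blue; 400x640 float32, m along the optical axis (not along the pixel's ray), 0 where there is no reading.
- optics.camera_model(name): a dict with "K" (3x3 intrinsics, pixels), "k1" (the pictures are not rectified: a ray, as slopes to the right and down, at radius r is drawn at 1 + k1 r^2 times it, then the intrinsics apply), "R" (3x3) and "t" (3): a world point X has camera coordinates R X + t; the wrist camera has in their place "tool_from_camera" (4x4, takes a point from camera to tool coordinates, whose origin is the TCP and whose axes are the flange's). Camera axes: x right, y down, z forward; pixel columns grow to the right and rows downward; lengths in m; the calibration is good to about 2 mm. A picture is of the moment at which its call begins: read the wrist's pose just before it. camera_model takes no time and is no camera call.
A pose or a line that the arm cannot do raises r.PlanningError and nothing moves.
- r.finish_job(): hands the job in, once; it reports no verdict.
The state is a dict: "time_s": time; "joint_positions": joint angles; "dq": joint speeds; "tau": joint torques, N m; "eef_pos": TCP position; "eef_rot": TCP orientation; "contact_force": force on the tool from outside, world axes, zero at the start; "torque": the same for the moment, N m; "grip_width": finger opening in m.
Only numpy, scipy, OpenCV 4.12 (cv2) and the standard library are available. Lean on these libraries where they do the work, as an engineer would, in place of code of your own. Each camera call takes 0.05 s, during which the arm holds its last target.

TASK

Make up the kit for one weldment in the divided tray: in the two wide compartments put the L-shaped angle piece at the grip-bar end and the hollow tube at the other end; in the two narrow ones put the bushing at the grip-bar end and the hexagonal nut at the other end, all standing upright as they do now and flat on the tray's floor. The bushing sits flush in the ejector block: press the black pad of its rocker fully down to push the bushing up, then pull it out. The T-shaped piece, the solid round slug and the square nut do not belong to this job: leave them where they are.

Things in the scene. Friction and masses are not known exactly. Their poses are not given: they have to be found in the camera images.
- tray: Fixed aluminium tray with a black rubber floor, 160 (x) by 168 (y) mm, black grip bar on its -x end. Origin: centre of underside, z up. Floor 4 mm thick, walls 4 mm thick, 10 mm high. Compartments are 74 mm along x; wide ones 90, narrow 66 mm along y. Centres (x, y) mm: wide at grip bar (-39, 35), wide at other end (39, 35), narrow at grip bar (-39, -47), narrow at other end (39, -47).
- block: Fixed ejector block: blue foot 190 x 84 mm, a steel block 80 x 80 mm, top 75 mm above the table, with the bushing's hole (axis x = 30, y = 0), and a rocker with a round black pad. Origin on the table, z up, x from pad to hole. Pad 32 mm across, its top centre at x = -83, y = 0, z = 69 mm when up, x = -85, z = 51 when down; pivot at x = -25, z = 52.
- ejector (a joint): Rocker of the ejector block, rad: 0 = pad up, bushing down (the start); 0.30 = pad fully down at its stop, bushing pushed up about 16 mm. Needs about 5 N down on the pad, has friction and stays where it is left.
- bushing_mid (a point): Plain brass bushing, 30 mm diameter, 30 mm high, with a 12 mm bore, seated in the ejector block with its top flush with the block's top (underside 45 mm above the table). This point: on its axis, half-way up. Frame z up when it stands as at the start.
- angle_mid (a point): L-shaped steel angle piece: a flat foot 50 (x) by 60 (y) by 8 mm thick, with one upright leg 8 mm thick, 60 mm long along y, along the foot's -x edge (leg's mid-plane at x = -21 mm), 50 mm high in all. This point: over the middle of the foot, half-way up (25 mm). Frame z up when it stands as at the start.
- tube_mid (a point): Hollow steel tube standing on end, 42 mm outside diameter, 32 mm bore, 50 mm high. This point: on its axis, half-way up. Frame z up when it stands as at the start.
- hexnut_mid (a point): Hexagonal steel nut, 41 mm across flats (47 over corners), 30 mm high, 25 mm bore. Flats face +x, -x and every 60 degrees. This point: on its axis, half-way up. Frame z up when it stands as at the start.
- tee_mid (a point): Look-alike, to be left alone: T-shaped steel piece, foot 50 by 60 by 8 mm with the 8 mm upright leg along the middle of the foot, 50 mm high. This point: its middle, half-way up.
- slug_mid (a point): Look-alike, to be left alone: solid round steel slug, 42 mm diameter, 50 mm high, no bore. This point: on its axis, half-way up.
- sqnut_mid (a point): Look-alike, to be left alone: square steel nut, 41 by 41 mm, 30 mm high, 25 mm bore. This point: on its axis, half-way up.
There are look-alikes about, which are no part of the job. Leave any orange or turquoise look-alike of the part that bears tube_mid alone.

How it is judged:
On the way:
1. the pad is pressed fully down and the bushing stands at least 11 mm proud of its seat (value of joint ejector above 0.25 rad and z of bushing_mid in the frame of block above 0.071 m), for 0.1 s.
At the end, for the whole second after the job is handed in: Angle piece, tube, bushing and hexagonal nut each lie wholly in their own compartment, on its floor (height within 4 mm), upright within 0.15 rad, released and at rest; the T-piece, solid slug and square nut are within 20 mm of where they started (x of angle_mid in the frame of tray between -0.054 and -0.024 m and y of angle_mid in the frame of tray between 0.012 and 0.058 m and z of angle_mid in the frame of tray between 0.025 and 0.033 m and angle between each of angle_mid, tube_mid, bushing_mid, hexnut_mid's own z axis and vertical below 0.15 rad and x of tube_mid in the frame of tray between 0.021 and 0.057 m and y of tube_mid in the frame of tray between 0.009 and 0.061 m and z of tube_mid in the frame of tray between 0.025 and 0.033 m and x of bushing_mid in the frame of tray between -0.063 and -0.015 m and y of bushing_mid in the frame of tray between -0.067 and -0.027 m and z of bushing_mid in the frame of tray between 0.015 and 0.023 m and x of hexnut_mid in the frame of tray between 0.021 and 0.057 m and y of hexnut_mid in the frame of tray between -0.061 and -0.033 m and z of hexnut_mid in the frame of tray between 0.015 and 0.023 m and distance of each of tee_mid, slug_mid, sqnut_mid from where it was at the start of the episode below 0.02 m and linear speed of each of angle, tube, bushing, hexnut below 0.02 m/s); the robot touches nothing.
It fails at once if a look-alike is moved by more than 30 mm (distance of any of tee_mid, slug_mid, sqnut_mid from where it was at the start of the episode above 0.03 m).
It also fails if it takes over 128 s, if anything falls off the work surface, if the arm or the gripper's body presses on something with over 40 N, if the wrist force passes 120 N, or if a joint passes its speed limit or range.

## Working session

There is one attempt and no reset: what is moved stays moved. The work goes in short steps, each a Python script; the robot and the scene stay as the last script left them, time stands still between calls to the robot, and variables do not carry over. Pictures are saved under pics/ and viewed, and the job is handed in when it is done.

```bash
ls; mkdir -p pics; python3 - <<'E'
from workcell import r, optics
import cv2, numpy as np
for n in ("scene","top","wrist"):
    s=r.read_state()
    p,d=optics.get_image(n)
    cv2.imwrite(f"pics/{n}0.png",p[:,:,::-1]); np.save(f"pics/{n}0_d.npy",d); np.save(f"pics/{n}0_p.npy",p)
    print(n,optics.camera_model(n))
print(s)
E
```

```text
pics
scene {'K': array([[436.96741101,   0.        , 321.74705999],
       [  0.        , 436.96741101, 198.79839985],
       [  0.        ,   0.        ,   1.        ]]), 'k1': -2.1166215808657342e-05, 'R': array([[ 0.6482294 ,  0.76129687, -0.01502417],
       [ 0.56942817, -0.49776759, -0.65420102],
       [-0.50551973,  0.41551715, -0.75617147]]), 't': array([-0.38043534, -0.28322142,  1.33417504])}
top {'K': array([[478.90527353,   0.        , 322.58015789],
       [  0.        , 478.90527353, 204.96624922],
       [  0.        ,   0.        ,   1.        ]]), 'k1': -0.11834187680130086, 'R': array([[-0.00438312, -0.99998245,  0.00398611],
       [-0.98361625,  0.00359292, -0.18023917],
       [ 0.18022168, -0.00471081, -0.98361474]]), 't': array([1.13469558e-03, 5.56076668e-01, 1.20106891e+00])}
wrist {'K': array([[352.55687003,   0.        , 318.73346044],
       [  0.        , 352.55687003, 202.7483257 ],
       [  0.        ,   0.        ,   1.        ]]), 'k1': -0.07630643657728908, 'tool_from_camera': array([[-3.83564013e-05, -9.50845540e-01, -3.09665558e-01,
         8.00
[... 249 characters left out ...]
  1.00000000e+00]])}
{'time_s': 0.1, 'joint_positions': array([ 1.07398631e+00,  3.42660668e-01,  1.52492931e+00, -3.08175432e-05,
        1.27539971e+00, -1.45981678e-01]), 'dq': array([-0.00060485, -0.00230839, -0.00160304,  0.00058787,  0.00141881,
        0.00044879]), 'tau': array([ 2.88244722e-03, -4.34447873e+01, -2.46492809e+01, -1.75401842e-04,
        4.54918845e-03,  9.81688011e-07]), 'eef_pos': array([0.18025023, 0.49273851, 0.25568875]), 'eef_rot': array([ 1.74511497e-01,  9.84654888e-01, -6.67408244e-04, -2.06672784e-04]), 'contact_force': array([ 0.52397131, -0.14358369, -0.10071702]), 'torque': array([-0.00128065,  0.04967693,  0.02279862]), 'grip_width': 0.08549245920951688}
```

View pics/top0.png

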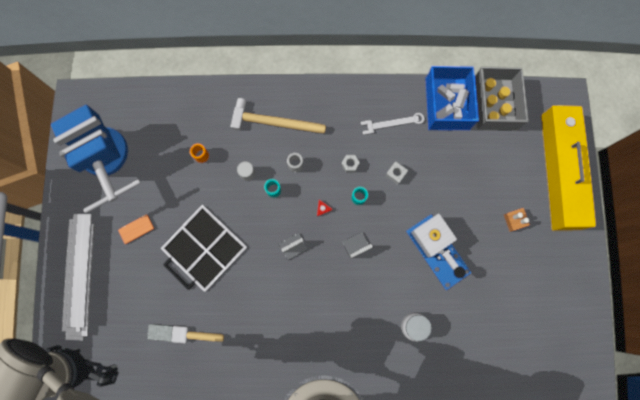

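View pics/scene0.png

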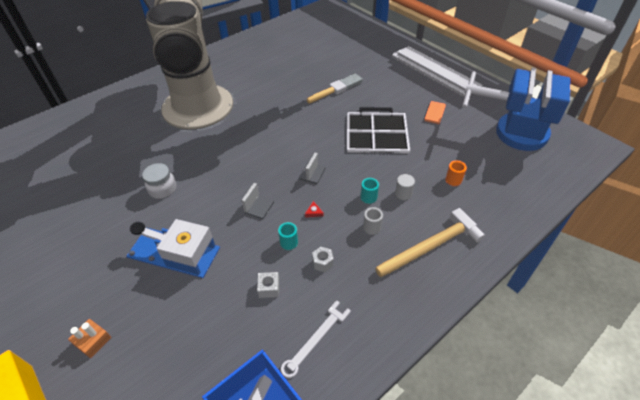

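View pics/wrist0.png

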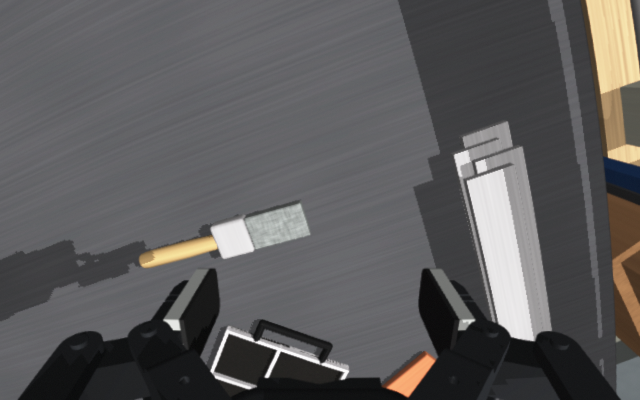

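```bash
python3 - <<'E'
import cv2
p=cv2.imread("pics/top0.png")
cv2.imwrite("pics/tcA.png",cv2.resize(p[180:300,155:315],None,fx=5,fy=5,interpolation=cv2.INTER_CUBIC))
cv2.imwrite("pics/tcB.png",cv2.resize(p[140:290,315:475],None,fx=4,fy=4,interpolation=cv2.INTER_CUBIC))
cv2.imwrite("pics/tcC.png",cv2.resize(p[135:215,225:415],None,fx=4,fy=4,interpolation=cv2.INTER_CUBIC))
s=cv2.imread("pics/scene0.png")
cv2.imwrite("pics/scA.png",cv2.resize(s[140:310,220:480],None,fx=3,fy=3,interpolation=cv2.INTER_CUBIC))
E
```

```text
(no output)
```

View pics/tcA.png

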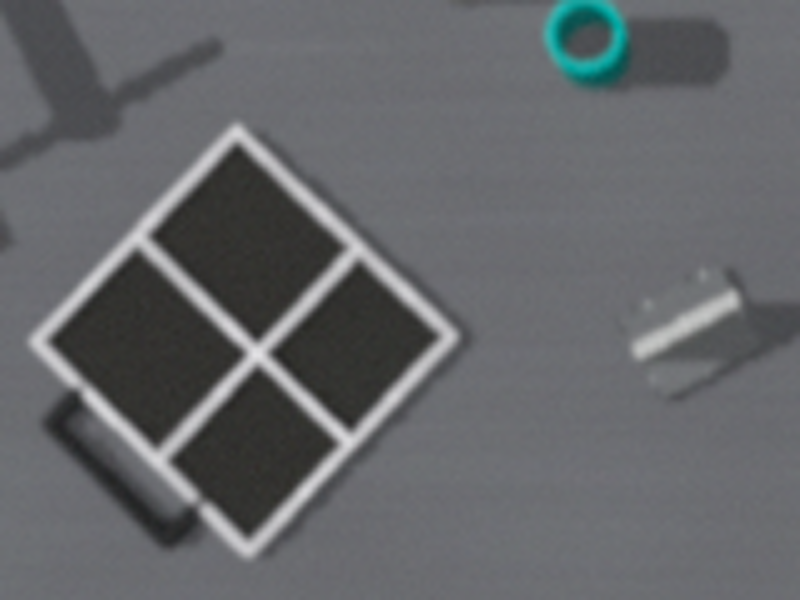

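View pics/tcB.png

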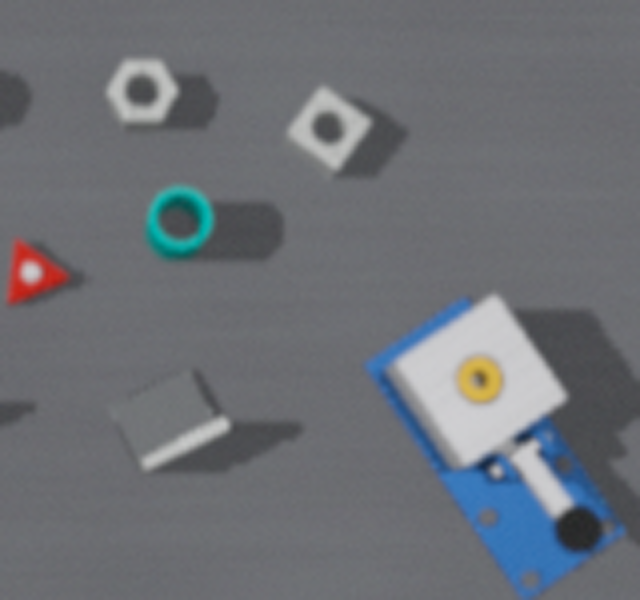

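View pics/tcC.png

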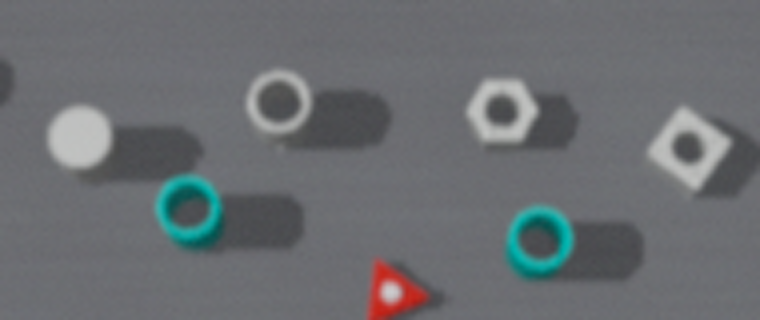

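View pics/scA.png

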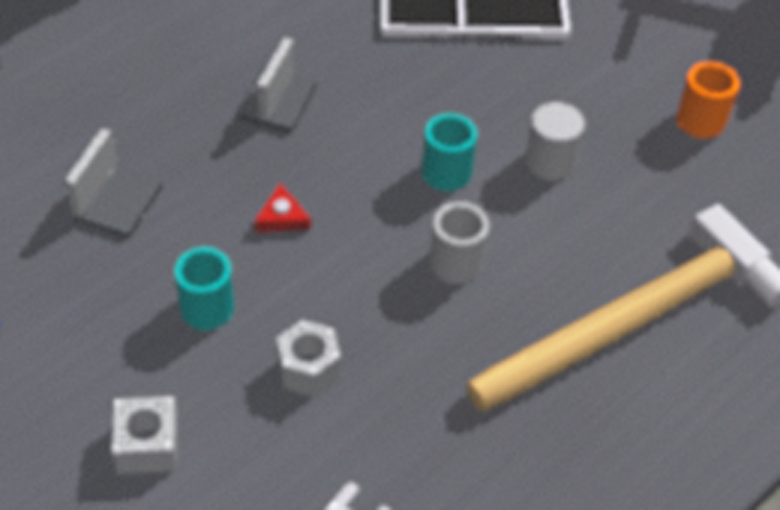

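The T-piece is at top-image (291,246), with its leg mid-foot. The angle piece is at (358,244), with its leg on the edge. The slug is at (245,170) and solid. The tube is at (295,160), grey and open; the turquoise ones at (272,187) and (360,195) and the orange one at (198,152) are decoys. The hexagonal nut is at (350,163) and the square nut at (397,172). The enlarged crops confirm all of these. Next I compute positions.

```bash
cat > h.py <<'E'
import numpy as np, cv2
from workcell import r, command_gripper, optics
from scipy.spatial.transform import Rotation as Ro
def undist(m,uv):
    return cv2.undistortPoints(np.array(uv,float).reshape(-1,1,2),m["K"],np.array([m["k1"],0,0,0,0.])).reshape(-1,2)
def extr(m,state=None):
    if "R" in m: return m["R"],m["t"]
    T=np.eye(4);T[:3,:3]=Ro.from_quat(state["eef_rot"]).as_matrix();T[:3,3]=state["eef_pos"]
    C=np.linalg.inv(T@m["tool_from_camera"]); return C[:3,:3],C[:3,3]
def pix2w(name,uv,z,state=None):
    m=optics.camera_model(name);R,t=extr(m,state)
    n=undist(m,uv);d=np.c_[n,np.ones(len(n))]@R;c=-R.T@t
    return c+d*((np.broadcast_to(z,len(n))-c[2])/d[:,2])[:,None]
def down(yaw):   # tool z down, tool y (jaw) at world angle yaw
    y=np.array([np.cos(yaw),np.sin(yaw),0]);z=np.array([0,0,-1.]);x=np.cross(y,z)
    return Ro.from_matrix(np.c_[x,y,z]).as_quat()
E
python3 - <<'E'
from h import *
np.set_printoptions(precision=4,suppress=True)
def crop(c,off,s): return (np.array(c,float)+.5)/s-.5+np.array(off)
d=np.load("pics/top0_d.npy")
def z_at(uv):
    m=optics.camera_model("top");n=undist(m,uv);out=[]
    for (u,v),q in zip(np.round(uv).astype(int),n):
        D=d[v,u];out.append(m["R"].T@(D*np.r_[q,1]-m["t"]))
    return np.array(out)
A=crop([[237,125],[463,337],[248,557],[30,341]],(155,180),5)
print("tray depth pts",z_at(A),z_at(crop([[258,352],[255,250],[150,340]],(155,180),5)))
for z in (.010,.014): 
    w=pix2w("top",A,z);print(w,"c",w.mean(0),np.linalg.norm(w-np.roll(w,-1,0),axis=1))
B=crop([[480,380],[579,530],[494,293],[567,398],[458,469],[387,368]],(315,140),4)
w=pix2w("top",B,[.075,.069,.075,.075,.075,.075]);print("block",w, "yaw",np.arctan2(*(w[0]-w[1])[[1,0]]),np.linalg.norm(w[0]-w[1]),w[2:].mean(0))
L=crop([[143,466],[230,424],[110,408],[190,370]],(315,140),4)
print("angle",pix2w("top",L,[.05,.05,.008,.008]),z_at(L))
C=crop([[279,102],[502,111],[80,138],[688,148]],(225,135),4)
print("tube,hex,slug,sq",pix2w("top",C,[.05,.03,.05,.03]))
H=crop([[467,110],[486,80],[521,80],[539,111],[520,143],[484,143]],(225,135),4)
w=pix2w("top",H,.03);print(w); 
a=[np.degrees(np.arctan2(*(q-w.mean(0))[[1,0]]))%60 for q in w];print(a)
print(r.tip_extent)
E
```

```text
tray depth pts [[ 0.5661  0.3269  0.0081]
 [ 0.4511  0.2014  0.0018]
 [ 0.3338  0.3144  0.0012]
 [ 0.4492  0.4399 -0.0039]] [[0.4425 0.3109 0.0074]
 [0.4983 0.3158 0.0019]
 [0.4495 0.3721 0.0001]]
[[0.5657 0.3264 0.01  ]
 [0.4503 0.2001 0.01  ]
 [0.3338 0.3122 0.01  ]
 [0.4479 0.4352 0.01  ]] c [0.4494 0.3185 0.01  ] [0.1711 0.1617 0.1678 0.1604]
[[0.565  0.3254 0.014 ]
 [0.45   0.1995 0.014 ]
 [0.3337 0.3112 0.014 ]
 [0.4475 0.4339 0.014 ]] c [0.449  0.3175 0.014 ] [0.1705 0.1612 0.1673 0.1599]
block [[ 0.4736 -0.2867  0.075 ]
 [ 0.3778 -0.3481  0.069 ]
 [ 0.5298 -0.2983  0.075 ]
 [ 0.4616 -0.3427  0.075 ]
 [ 0.417  -0.2702  0.075 ]
 [ 0.4817 -0.227   0.075 ]] yaw 0.570381304153007 0.11395439345923478 [ 0.4725 -0.2845  0.075 ]
angle [[ 0.4223 -0.0719  0.05  ]
 [ 0.449  -0.1285  0.05  ]
 [ 0.4642 -0.053   0.008 ]
 [ 0.4895 -0.107   0.008 ]] [[ 0.4242 -0.0736  0.0236]
 [ 0.4536 -0.1337  0.0022]
 [ 0.4648 -0.0533  0.0023]
 [ 0.4899 -0.1072  0.0049]]
tube,hex,slug,sq [[ 0.6779  0.0735  0.05  ]
 [ 0.6767 -0.0762  0.03  ]
 [ 0.6538  0.2058  0.05  ]
 [ 0.6507 -0.2017  0.03  ]]
[[ 0.6775 -0.0526  0.03  ]
 [ 0.6985 -0.0657  0.03  ]
 [ 0.6985 -0.0895  0.03  ]
 [ 0.6767 -0.1013  0.03  ]
 [ 0.6544 -0.088   0.03  ]
 [ 0.6544 -0.0637  0.03  ]]
[np.float64(28.074580278079125), np.float64(26.8881624929101), np.float64(29.829284121931888), np.float64(30.039905003108217), np.float64(26.722034205628006), np.float64(29.56003144890414)]
0.025
```

```bash
cat >> h.py <<'E'
def besty(p,yaw):
    c=[]
    for k in (-1,0,1,2):
        y=yaw+k*np.pi; q=r.solve_ik(p,down(y))
        if q is not None: c.append((np.abs(np.array(q)-r.read_state()["joint_positions"]).max(),y))
    return min(c)[1]
def st(msg=""):
    s=r.read_state();print(msg,"t",round(s["time_s"],2),"tcp",np.round(s["eef_pos"],4),"F",np.round(s["contact_force"],1),"g",round(s["grip_width"],4));return s
def snap(name,fn):
    s=r.read_state();p,d=optics.get_image(name);cv2.imwrite(f"pics/{fn}.png",p[:,:,::-1]);np.save(f"pics/{fn}_d.npy",d);return s,p,d
BY=0.573; BUSH=np.array([.4733,-.2863]); PAD=np.array([.3775,-.3480])
TC=np.array([.4490,.3180]); TY=np.radians(-43.4)
def tray(x,y): return TC+np.array([np.cos(TY)*x-np.sin(TY)*y,np.sin(TY)*x+np.cos(TY)*y])/1000
E
python3 - <<'E'
from h import *
p=[*PAD,.2]; y=besty(p,BY); r.reach(p,down(y)); st("above")
command_gripper(0.0); st("shut")
r.move_straight([*PAD,.12]); 
print(r.move_straight([*PAD,.08],speed=.04,max_force=3)); st("touch?")
snap("scene","scene1")
E
```

```text
above t 3.18 tcp [ 0.378  -0.3475  0.2   ] F [ 0.8 -0.  -0.4] g 0.0857
shut t 3.95 tcp [ 0.3775 -0.348   0.2   ] F [ 0.4  0.5 -0.1] g -0.0001
True
touch? t 5.31 tcp [ 0.3771 -0.3478  0.0931] F [ 0.1 -0.4  0.1] g -0.0002
```

```bash
python3 - <<'E'
from h import *
d=np.array([np.cos(BY),np.sin(BY)])
e=PAD-.002*d
print(r.move_straight([*e,.068],speed=.03,max_force=30)); st("pressed"); r.hold(.3); st()
r.move_straight([*e,.16],speed=.15)
r.reach([*(BUSH-.08*d),.25],down(besty([*BUSH,.25],BY)))
s,p,dd=snap("wrist","w2"); snap("scene","scene2");snap("top","top2"); st()
E
```

```text
True
pressed t 6.0 tcp [ 0.376  -0.3488  0.0769] F [-2.5  3.3 12. ] g -0.0001
 t 6.3 tcp [ 0.376  -0.3488  0.0769] F [-2.   1.7 14. ] g 0.0001
 t 7.63 tcp [ 0.4053 -0.3292  0.248 ] F [ 0.9 -0.2 -0.3] g -0.0001
```

View pics/w2.png

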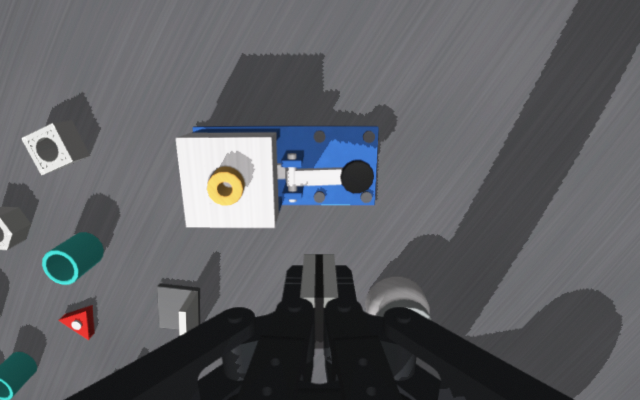

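View pics/scene2.png

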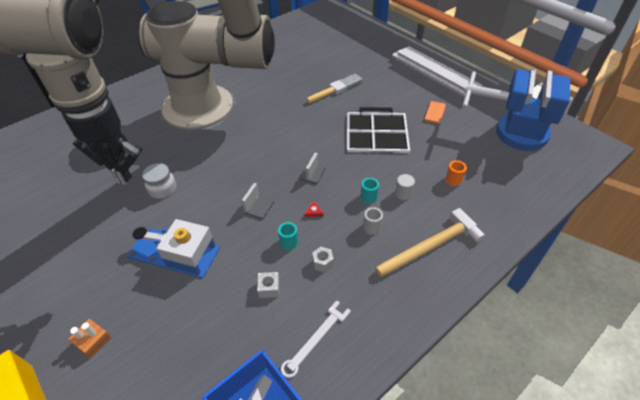

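The bushing now stands proud (wrist picture, top at (226,187)) and the pad is down at (357,177). I check positions with this picture.

```bash
python3 - <<'E'
from h import *
import cv2
# pose just before wrist picture: same as last hold
s=r.read_state()
for z in (.089,.091): print(pix2w("wrist",[[226,187]],z,s))
print(pix2w("wrist",[[357,177]],.051,s))
print("yaw",s["eef_rot"])
p=cv2.imread("pics/w2.png")
cv2.imwrite("pics/w2c.png",cv2.resize(p[120:240,160:400],None,fx=3,fy=3,interpolation=cv2.INTER_CUBIC))
d=np.load("pics/w2_d.npy")
m=optics.camera_model("wrist");R,t=extr(m,s)
for uv in [(212,187),(240,190),(226,202),(195,160),(260,215),(357,177)]:
    n=undist(m,[uv])[0];print(uv,R.T@(d[uv[1],uv[0]]*np.r_[n,1]-t))
E
```

```text
[[ 0.4694381  -0.28994821  0.089     ]]
[[ 0.46928661 -0.29071845  0.091     ]]
[[ 0.37506924 -0.34920999  0.051     ]]
yaw [ 8.78003310e-01 -4.78650284e-01 -1.92929945e-03 -6.09134102e-04]
(212, 187) [ 0.47894628 -0.28472177  0.09157411]
(240, 190) [ 0.45848671 -0.29361776  0.08810363]
(226, 202) [ 0.46323755 -0.27909248  0.09044073]
(195, 160) [ 0.50423908 -0.29087247  0.07408705]
(260, 215) [ 0.43293312 -0.27811258  0.07485111]
(357, 177) [ 0.37528344 -0.34934873  0.05192045]
```

View pics/w2c.png

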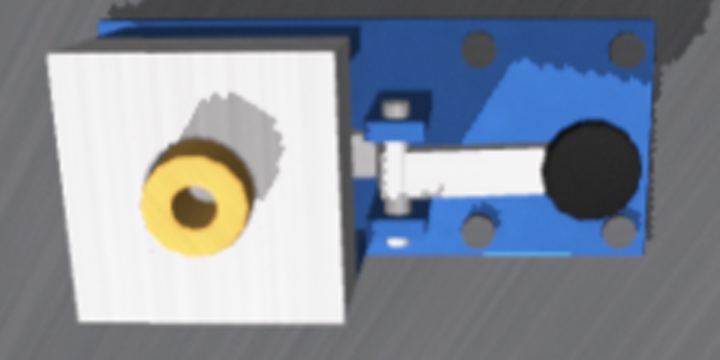

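```bash
python3 - <<'E'
from h import *
P=np.array([.4716,-.2884])
y=besty([*P,.2],BY+np.pi/2)
print(y)
r.reach([*P,.16],down(y)); command_gripper(.052); 
r.move_straight([*P,.102],speed=.1,max_force=8); st("down")
command_gripper(0,25); st("closed")
snap("scene","scene3")
E
python3 - <<'E'
import cv2
p=cv2.imread("pics/scene3.png")
cv2.imwrite("pics/s3c.png",cv2.resize(p[130:290,60:280],None,fx=3,fy=3))
E
```

```text
-0.9977963267948966
down t 10.2 tcp [ 0.4719 -0.2886  0.1024] F [ 0.2 -0.8  1.2] g 0.0518
closed t 10.53 tcp [ 0.4719 -0.2886  0.1027] F [0.  1.1 3.9] g 0.028
```

View pics/s3c.png

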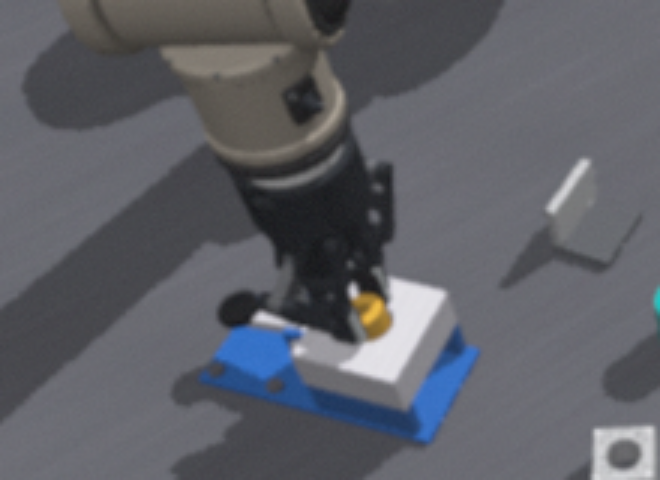

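```bash
python3 - <<'E'
from h import *
s,p,d=snap("wrist","w4")
st()
E
```

```text
t 10.62 tcp [ 0.4719 -0.2885  0.1026] F [0.2 1.7 3.6] g 0.028
```

View pics/w4.png

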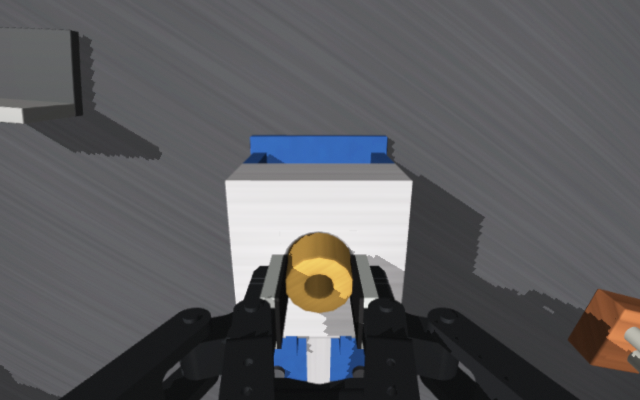

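```bash
python3 - <<'E'
from h import *
s=r.read_state()
w=pix2w("wrist",[[319,284],[319,288]],.091,s)
Rm=Ro.from_quat(s["eef_rot"]).as_matrix()
print(w,(w-s["eef_pos"])@Rm)
E
```

```text
[[ 0.47225122 -0.28820638  0.091     ]
 [ 0.47061314 -0.28926393  0.091     ]] [[ 4.84647275e-04 -5.67869807e-05  1.16223960e-02]
 [-1.46515522e-03 -5.63543956e-05  1.16216065e-02]]
```

The bushing top, at (319,287), is centred between the pads within about 1 mm. I lift it and place it.

```bash
cat >> h.py <<'E'
def place(xy,yaw,ztcp,open_,zup=.2):
    y=besty([*xy,zup],yaw)
    r.reach([*xy,zup],down(y)); st("over tray")
    r.move_straight([*xy,ztcp+.02],speed=.2)
    hit=r.move_straight([*xy,ztcp],speed=.04,max_force=6); st(f"down hit={hit}")
    command_gripper(open_); s=st("released")
    p=s["eef_pos"]; r.move_straight([p[0],p[1],.14],speed=.2)
E
python3 - <<'E'
from h import *
command_gripper(0,40); s=st(); p=s["eef_pos"]
r.move_straight([p[0],p[1],.2],speed=.15); st("lifted")
place(tray(-39,-47),TY,.0445,.05)
r.reach([.45,.27,.25],down(besty([.45,.27,.25],TY)))
snap("top","top5"); snap("wrist","w5"); st()
E
```

```text
t 10.84 tcp [ 0.4718 -0.2885  0.1024] F [-0.7  0.4  5.4] g 0.0275
lifted t 11.64 tcp [ 0.4713 -0.2881  0.1988] F [-0.1  0.5 -0.9] g 0.0275
over tray t 13.81 tcp [0.3889 0.3101 0.2   ] F [ 0.1 -0.1 -1.4] g 0.0269
down hit=True t 15.1 tcp [0.3888 0.3111 0.047 ] F [-0.5 -0.1  7.6] g 0.0275
released t 15.45 tcp [0.3882 0.3106 0.0463] F [ 1.1 -0.5  0.7] g 0.0499
 t 16.76 tcp [0.4487 0.2699 0.2477] F [-0.7 -0.8 -0.1] g 0.05
```

View pics/w5.png

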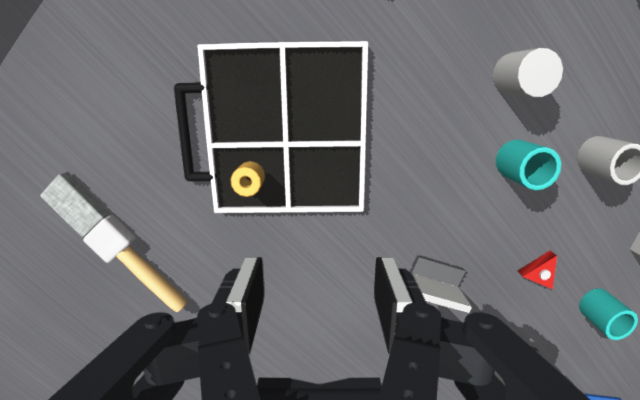

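View pics/top5.png

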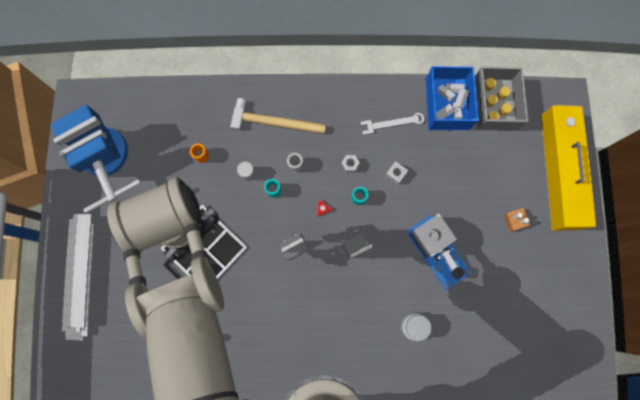

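The bushing stands upright in the narrow grip-bar compartment at wrist (247,180). Next I check the tray estimate and move over the angle piece.

```bash
python3 - <<'E'
from h import *
s=r.read_state()
w=pix2w("wrist",[[200,45],[367,42],[362,211],[216,212],[247,180]],[.01]*4+[.034],s);print(w,"c",w[:4].mean(0),"tray c",TC)
x=(w[1]+w[2]-w[0]-w[3]);print("yaw",np.degrees(np.arctan2(x[1],x[0])))
AY=np.radians(25.5)
p=[.41,-.115,.25];y=besty(p,AY);print(y)
r.reach(p,down(y)); r.hold(.15);st(); snap("wrist","w6")
E
```

```text
[[0.44782188 0.43424488 0.01      ]
 [0.56355036 0.32696732 0.01      ]
 [0.44882693 0.20387348 0.01      ]
 [0.33337317 0.31109688 0.01      ]
 [0.39216052 0.3132852  0.034     ]] c [0.44839308 0.31904564 0.01      ] tray c [0.449 0.318]
yaw -42.856502961668454
-2.6965336943312392
 t 18.35 tcp [ 0.4103 -0.1143  0.2499] F [-0.5 -0.3  1. ] g 0.0499
```

View pics/w6.png

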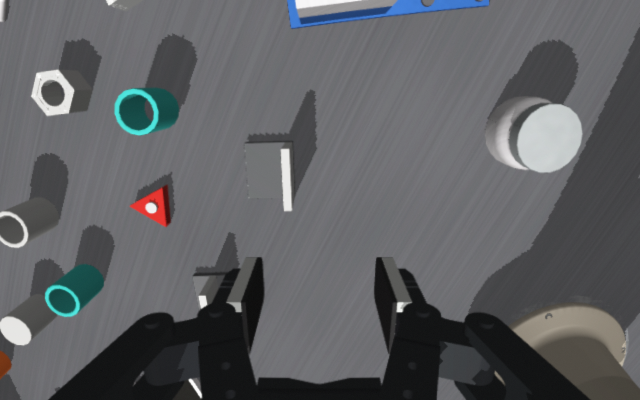

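```bash
python3 - <<'E'
from h import *
p=cv2.imread("pics/w6.png")
cv2.imwrite("pics/w6c.png",cv2.resize(p[125:225,225:325],None,fx=6,fy=6,interpolation=cv2.INTER_CUBIC))
cv2.imwrite("pics/w6d.png",cv2.resize(p[50:350,0:200],None,fx=2,fy=2,interpolation=cv2.INTER_CUBIC))
E
```

```text
(no output)
```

View pics/w6c.png

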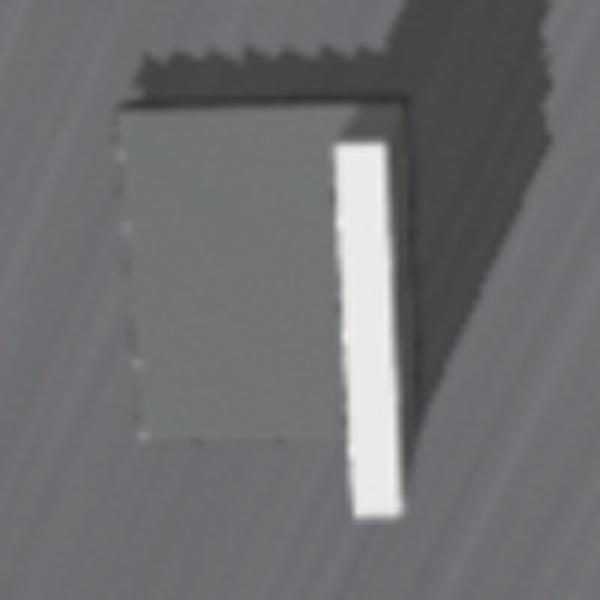

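```bash
python3 - <<'E'
from h import *
s=r.read_state()
c=(np.array([[333,143],[385,143],[403,516],[354,518],[120,105],[143,438]])+.5)/6-.5+[225,125]
w=pix2w("wrist",c,[.05]*4+[.008]*2,s); print(np.round(w,4))
L=w[:4].mean(0); a=(w[3]+w[2]-w[0]-w[1]); ay=np.arctan2(a[1],a[0])-np.pi/2
print("leg",L,"len",np.linalg.norm(a)/2,"normal deg",np.degrees(ay)%180, "foot mid",w[4:].mean(0))
E
```

```text
[[ 0.4529 -0.1241  0.05  ]
 [ 0.4458 -0.1275  0.05  ]
 [ 0.4188 -0.0742  0.05  ]
 [ 0.4257 -0.0705  0.05  ]
 [ 0.4896 -0.1063  0.008 ]
 [ 0.4635 -0.0528  0.008 ]]
leg [ 0.4358284  -0.09910923  0.05      ] len 0.05994457343713917 normal deg 26.902054857138328 foot mid [ 0.4765784  -0.07954402  0.008     ]
```

```bash
python3 - <<'E'
from h import *
AY=np.radians(26.5); L=np.array([.4358,-.0993]); 
tgt=tray(-60,35); dl=np.radians(-43.1)-AY
best=None
for k in (-1,0,1):
    y=AY+k*np.pi
    print(k,[None if q is None else np.round(q,2) for q in (r.solve_ik([*L,.15],down(y)),r.solve_ik([*tgt,.2],down(y+dl)))])
y=besty([*L,.15],AY)
print(y)
command_gripper(.04); r.reach([*L,.15],down(y))
r.move_straight([*L,.045],speed=.12,max_force=8); st("down")
command_gripper(0,25); st("closed")
snap("wrist","w7")
E
```

```text
-1 [array([-0.4 ,  0.33,  1.88, -0.  ,  0.93,  2.28]), array([ 0.6 ,  0.48,  1.46, -0.  ,  1.2 , -1.79])]
0 [array([-0.4 ,  0.33,  1.88, -0.  ,  0.93, -0.86]), array([ 0.6 ,  0.48,  1.46, -0.  ,  1.2 ,  1.35])]
1 [array([-0.4 ,  0.33,  1.88, -0.  ,  0.93,  2.28]), array([ 0.6 ,  0.48,  1.46, -0.  ,  1.2 , -1.79])]
-2.6790804018112957
down t 20.18 tcp [ 0.4364 -0.0996  0.0458] F [ 0.7 -0.1  0.3] g 0.0401
closed t 20.57 tcp [ 0.4363 -0.0994  0.0456] F [0.5 1.9 5.9] g 0.0077
```

View pics/w7.png

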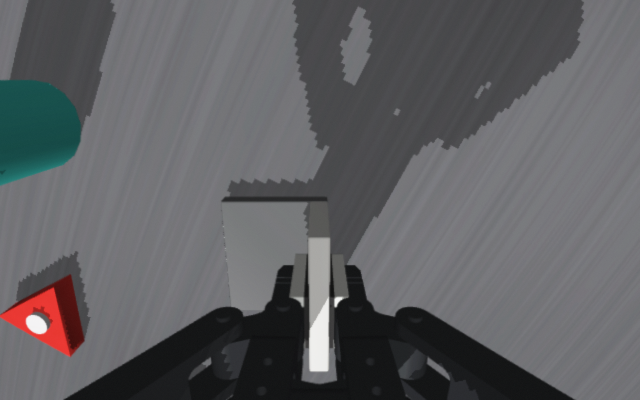

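```bash
python3 - <<'E'
from h import *
AY=np.radians(26.5); dl=np.radians(-43.1)-AY
command_gripper(0,60); s=st(); p=s["eef_pos"]; zt=p[2]
r.move_straight([p[0],p[1],.2],speed=.15); st("lift")
t=tray(-60,35); q=down(AY+dl)
r.reach([*t,.2],down(AY-np.pi+dl)); st("over")
snap("scene","scene8"); snap("wrist","w8")
E
```

```text
t 20.83 tcp [ 0.4363 -0.0994  0.0456] F [0.2 0.9 7.1] g 0.0071
lift t 22.02 tcp [ 0.4357 -0.0992  0.1991] F [ 0.1  0.8 -4.3] g 0.0069
over t 25.41 tcp [0.4296 0.3844 0.1999] F [-0.  -0.  -2.3] g 0.0073
```

View pics/w8.png

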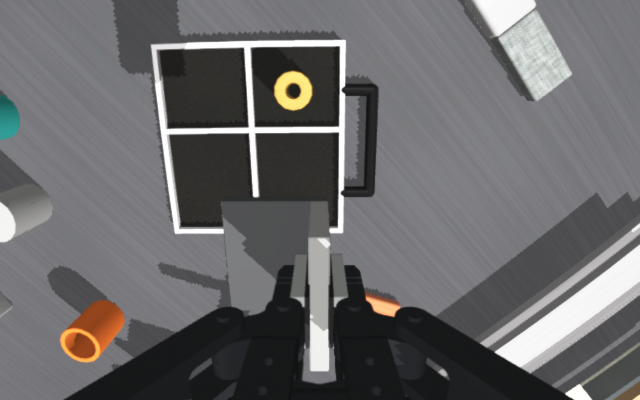

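View pics/scene8.png

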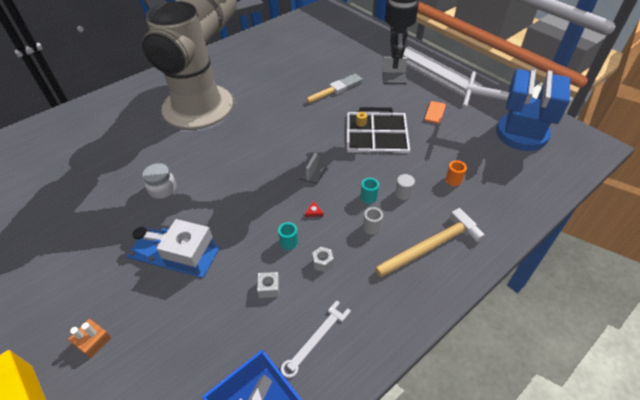

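```bash
python3 - <<'E'
from h import *
d=np.load("pics/w5_d.npy");m=optics.camera_model("wrist");
AY=np.radians(26.5); dl=np.radians(-43.1)-AY
t=tray(-55,35); 
r.move_straight([*t,.075],speed=.15)
hit=r.move_straight([*t,.049],speed=.04,max_force=6); st(f"down {hit}")
command_gripper(.02,40); s=st("rel"); p=s["eef_pos"]
r.move_straight([p[0],p[1],.15],speed=.2)
r.reach([.53,.13,.25],down(besty([.53,.13,.25],np.radians(-20)))); r.hold(.15); st()
snap("wrist","w9")
E
```

```text
down True t 27.11 tcp [0.4327 0.3809 0.0497] F [ 0.  -0.8  4.9] g 0.0074
rel t 27.39 tcp [0.432  0.3805 0.0487] F [ 0.9 -0.2 -0.7] g 0.02
 t 29.31 tcp [0.5295 0.1311 0.2492] F [-1.   0.7 -0.1] g 0.0201
```

View pics/w9.png

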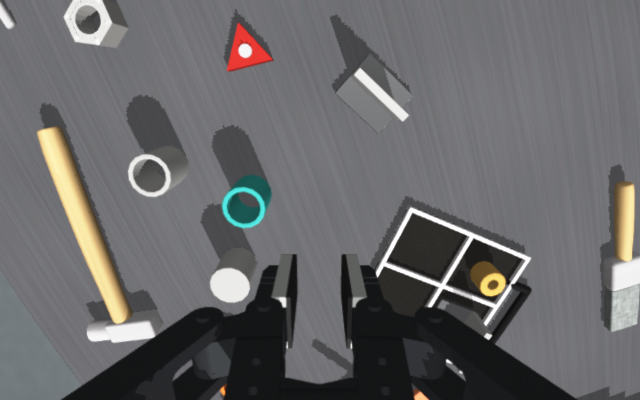

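```bash
python3 - <<'E'
from h import *
s=r.read_state()
w=pix2w("wrist",[[150,175],[244,208],[230,285],[88,18]],[.05,.05,.05,.03],s);print(np.round(w,4))
a=w[1]-w[0];print(np.degrees(np.arctan2(a[1],a[0])))
E
```

```text
[[ 0.6767  0.0736  0.05  ]
 [ 0.6058  0.1342  0.05  ]
 [ 0.6538  0.2065  0.05  ]
 [ 0.6757 -0.0775  0.03  ]]
139.49115734596273
```

```bash
python3 - <<'E'
from h import *
P=np.array([.677,.0736]); y=besty([*P,.15],np.radians(49.5))
r.reach([*P,.15],down(y)); command_gripper(.066,25)
r.move_straight([*P,.045],speed=.12,max_force=8); st("down")
command_gripper(0.02,30); s=st("closed"); snap("wrist","w10")
r.move_straight([*s["eef_pos"][:2],.2],speed=.15); st("lift")
place(tray(39,35),np.radians(-43.1)+np.pi/2,s["eef_pos"][2]+.0035,.056)
p=[.47,.25,.26]
r.reach(p,down(besty(p,TY))); r.hold(.1)
snap("wrist","w11"); st()
E
```

```text
down t 32.49 tcp [0.6776 0.0736 0.046 ] F [-0.5  0.   0.1] g 0.0659
closed t 32.83 tcp [0.6777 0.0736 0.0462] F [0.2 0.  5.4] g 0.0403
lift t 34.07 tcp [0.6771 0.0736 0.1986] F [-0.1  0.5 -1.4] g 0.0402
over tray t 35.22 tcp [0.5024 0.3159 0.2   ] F [ 0.2 -0.9 -1.4] g 0.0404
down hit=True t 36.52 tcp [0.5011 0.3166 0.0502] F [-0.4 -0.3  4.9] g 0.0405
released t 36.82 tcp [0.5004 0.3162 0.0492] F [0.8 0.2 1. ] g 0.0557
 t 38.9 tcp [0.4699 0.2501 0.2593] F [-0.6  0.3  0.5] g 0.0561
```

View pics/w10.png

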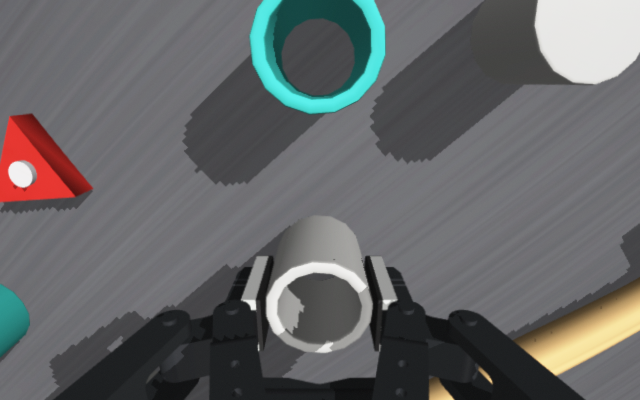

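View pics/w11.png

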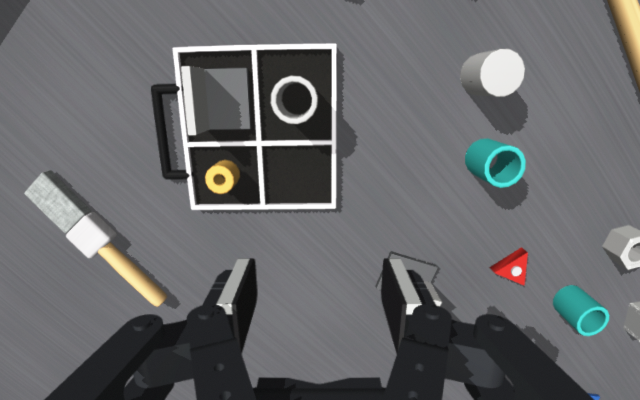

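```bash
python3 - <<'E'
from h import *
P=np.array([.6764,-.0767]); y=besty([*P,.15],np.radians(-61.5))
command_gripper(.062,25); r.reach([*P,.15],down(y)); r.hold(.1); snap("wrist","w12"); st()
r.move_straight([*P,.038],speed=.12,max_force=8); st("down")
command_gripper(0.02,25); s=st("closed"); snap("wrist","w13")
E
```

```text
t 40.77 tcp [ 0.6765 -0.0752  0.1508] F [ 0.6 -0.1  0.2] g 0.0616
down t 41.86 tcp [ 0.677  -0.0768  0.039 ] F [ 0.2  1.  -0.7] g 0.0618
closed t 42.17 tcp [ 0.6769 -0.0768  0.0392] F [-1.4  0.6  4.9] g 0.0404
```

View pics/w13.png

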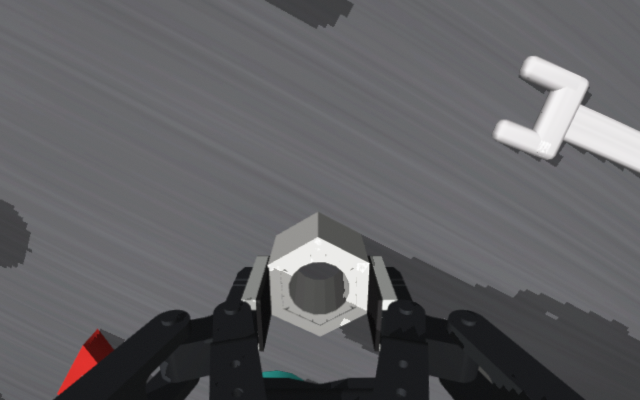

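```bash
python3 - <<'E'
from h import *
command_gripper(0.02,40)
s=st(); 
r.move_straight([*s["eef_pos"][:2],.2],speed=.15); st("lift")
place(tray(39,-47),np.radians(-43.1),s["eef_pos"][2]+.0035,.054)
p=[.47,.25,.26]
r.reach(p,down(besty(p,TY))); r.hold(.1)
snap("wrist","w14"); st()
p=[.35,-.15,.35]; r.reach(p,down(besty(p,0))); r.hold(.1); snap("top","top15");snap("scene","scene15");st()
E
python3 - <<'E'
import cv2
p=cv2.imread("pics/top15.png")
cv2.imwrite("pics/t15c.png",cv2.resize(p[135:300,155:420],None,fx=3,fy=3,interpolation=cv2.INTER_CUBIC))
p=cv2.imread("pics/scene15.png")
cv2.imwrite("pics/s15c.png",cv2.resize(p[90:190,320:480],None,fx=5,fy=5,interpolation=cv2.INTER_CUBIC))
E
```

```text
t 42.44 tcp [ 0.677  -0.0768  0.0393] F [-1.5  0.4  6.2] g 0.0399
lift t 43.67 tcp [ 0.6764 -0.0766  0.1986] F [-1.   0.6 -2.8] g 0.0403
over tray t 45.18 tcp [0.446  0.2565 0.2001] F [ 0.2  0.4 -2.4] g 0.0397
down hit=True t 46.52 tcp [0.4448 0.257  0.0433] F [-0.8 -0.   5.2] g 0.0399
released t 46.82 tcp [0.4442 0.2567 0.0425] F [0.1 0.5 0.4] g 0.0538
 t 48.16 tcp [0.4691 0.2498 0.2577] F [-0.3  0.3  0.3] g 0.0541
 t 49.93 tcp [ 0.3503 -0.1496  0.3498] F [-0.3  0.8  0.3] g 0.0541
```

View pics/w14.png

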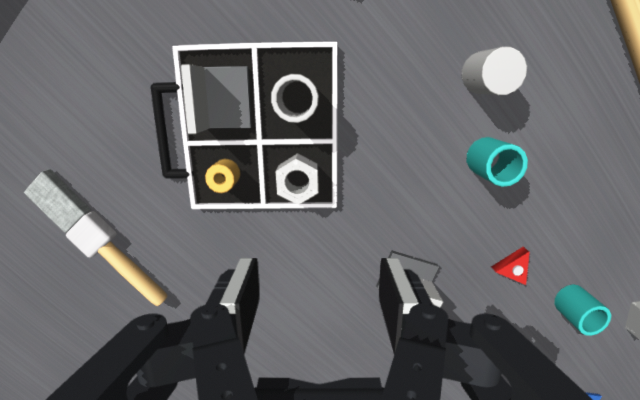

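View pics/t15c.png

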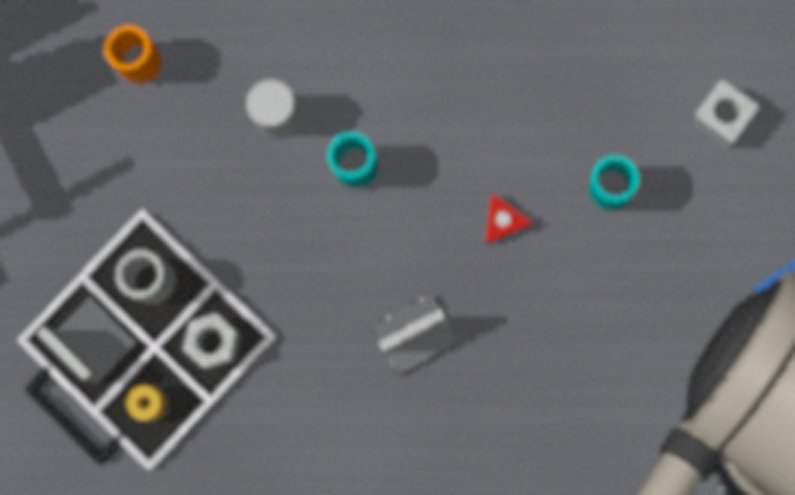

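View pics/s15c.png

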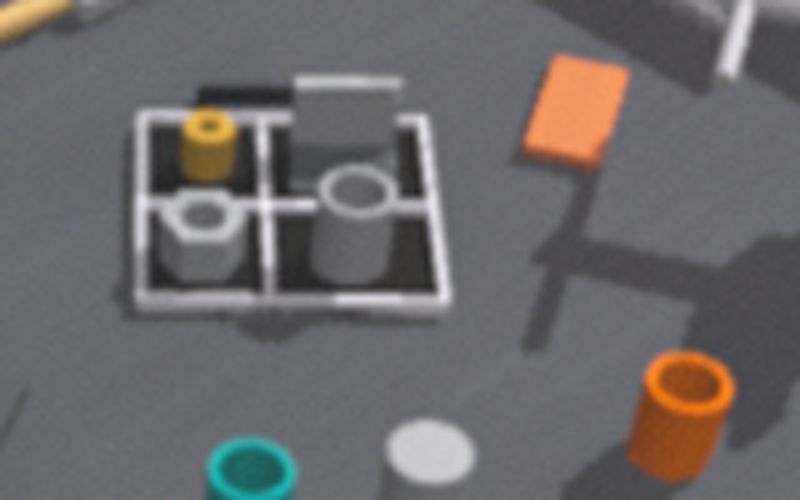

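```bash
python3 - <<'E'
from h import *
c=(np.array([[139,274],[209,341],[144,403],[63,353],[270,103],[727,111]])+.5)/3-.5+[155,135]
w=pix2w("top",c,[.054,.034,.034,.054,.05,.03])
v=w[:4,:2]-TC; R=np.array([[np.cos(TY),-np.sin(TY)],[np.sin(TY),np.cos(TY)]])
print("tray mm tube,hex,bush,leg",np.round(v@R*1000,1)); print("slug,sq",w[4:])
r.finish_job(); st()
E
```

```text
tray mm tube,hex,bush,leg [[ 39.3  34. ]
 [ 39.  -47.6]
 [-38.5 -44.4]
 [-54.7  33.3]]
slug,sq [[ 0.65417719  0.20568846  0.05      ]
 [ 0.65059202 -0.20271969  0.03      ]]
the job is handed in; nothing more can be done
the job is handed in; nothing more can be done
```

The kit is in the tray and I handed the job in at about 50 s of the 128 s allowed; handing in gives no verdict. I pressed the pad down to its stop (TCP 18 mm lower, about the pad's full travel) and pulled the raised bushing. I then placed the bushing, angle piece, tube and hexagonal nut in their compartments.

**Positions:** the last top picture gave these tray positions, all inside the limits. The angle's middle is its measured leg position plus 21 mm.

| Part | x (mm) | y (mm) |
|---|---|---|
| Tube | 39 | 34 |
| Hexagonal nut | 39 | -48 |
| Bushing | -38 | -44 |
| Angle's middle | about -34 | 33 |

**Upright and on the floor:** all four look upright in the scene and wrist pictures. I judged their height from the touch-down height during placing and did not measure it afterwards.

**Look-alikes:** the slug and square nut measured within about 1 mm of where they started. The T-piece looked unmoved in the picture; I did not measure it.

**Disagreement:** the top and wrist cameras placed the bushing about 4 mm apart before I gripped it. I used a point between the two, and a wrist view then showed it centred in the pads within about 1 mm. No check failed.

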